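# Let one jar out of the star-wheel feeder

### The arm

A 6-joint arm with a two-finger parallel gripper is mounted at the origin on a cart in front of the work surface, level with it; the furniture and walls round the work are solid. World frame = base frame: x ahead of the robot, y to its left, z up, the work surface at z = 0. Lengths are in m, angles in degrees, forces in N, time in s.
With the tool pointing down it reaches from about 0.25 to 0.725 m from the base axis. Payload 9.7 kg.
Tool frame: the origin (TCP) lies at the very end of the fingers, on their centre line; the grasp point (between the pads) lies grasp_offset behind it (grasp_offset is the distance from the TCP to the grasp point, in m); z points along the fingers, y is the line along which they close (so a half turn about z gives the same grasp; the last joint's range is limited). The gripper opens to 85 mm and grips with 20 to 120 N. Pads are 22 mm wide; open, the fingers measure 114 mm over their backs; the gripper's body (76 mm by 85 mm) begins 54 mm behind the grasp point. The pads swing forward as they close: fully open they stand 13 mm farther back than shut.
Start: joints at [-73.052, 4.979, 10.078, 95.1, 0, 90], TCP at [0.16, -0.526, 0.231] pointing down, gripper open.
Joint ranges: [-179.16, 179.16], [-48.56, 103.87], [-65.8, 70.77], [-126.05, 130.52], [-82.76, 87.17], [-180, 180]. Speed limits (degrees/s): [127.2, 127.2, 147.25, 180, 180, 180].

### API

Orientations are given as [roll, pitch, yaw] about the fixed x, y, z axes, in that order (R = Rz(yaw) Ry(pitch) Rx(roll)).
In Python, from workcell import get_obs, camera, calibration, job_done, recognise, cut_out, mark_of, grasp_offset gives the robot as it stands.
- The arm moves only by the tool servo_tool, never from a script. Its argument "moves" is a list of rows, each a list of 3 entries, a list of its own where there are three numbers: the turn, a rotation vector about the tool's x, y, z in degrees, then the shift along the tool's x, y, z in m, then the opening in per cent of the stroke, from 0 (shut) to 100 (fully open). In form: [[[ax, ay, az], [x, y, z], claw], ...]. A call has 1 to 12 rows; each row shifts and turns the commanded pose from where the row before left it, along the tool's axes as they then stand; what a row does not reach is not made up. A row lasts 1/10 s, in which the tool goes at most 50 mm and 8.59 degrees, less where a joint would pass 70% of its speed; a pose out of reach is approached as far as the arm can. A call is refused whole if a number of a shift passes 0.05 or a number of a turn 8.59, either way. A call with a gripper value outside its range is refused whole. The fingers move at their own pace and stop on an object; "force" is the grip in N (left out, the last holds). Time passes only in rows, so rows that do not move let the fingers close. It gives the time, the measured TCP pose, the force, the opening and the grip force at its end, in the units of the state.
- get_obs(): the state, without advancing time (a new reading comes with each control period).
- camera(name): name is "side" or "top"; returns (picture, depth): 384x512x3 uint8, red, green, blue; 384x512 float32, m along the optical axis (not along the pixel's ray), 0 where there is no reading.
- calibration(name): a dict with "camera_matrix" (3x3 intrinsics, pixels), "dist" ([k1, k2, p1, p2, k3] as OpenCV has them; the pictures are not rectified), "R" (3x3) and "t" (3): a world point X has camera coordinates R X + t. Camera axes: x right, y down, z forward; pixel columns grow to the right and rows downward; lengths in m; the calibration is good to about 2 mm. A picture is of the moment at which its call begins. calibration takes no time and is no camera call.
- job_done(): hands the job in; it is judged then, once.
Trained networks look in the newest picture that a camera, given by its name, has taken for a name from the list of things; names that differ only in an ending like _2 or _b are one class to them, and where a whole thing is asked for, a point or a joint stands for the part that bears it (a point fixed in the world has none). Each returns a list of dicts, best first, with "score" (0 to 1); they miss things now and then, are a little off and sometimes report something else, mostly with a low value. They report only what shows in the picture. A call takes as long as a camera call. They do not tell look-alikes from the thing itself.
- recognise(name, camera): "xyz" ([x, y, z] in m, in the coordinates of the camera as it stood for that picture, good to about 4 mm: the middle of the surface that is visible of it).
- cut_out(name, camera): "mask" (384x512 bool, what is visible of it).
- mark_of(name, camera): "xyz" ([x, y, z] in m, in the coordinates of the camera as it stood for that picture, good to about 4 mm: a listed point, or the origin of a listed thing).
The state is a dict: "time": time; "q": joint angles; "qd": joint speeds; "joint_efforts": joint torques, N m; "ee_pos": TCP position; "tcp_rot": TCP orientation; "wrist_force": force on the tool from outside, world axes, zero at the start; "torque": the same for the moment, N m; "opening": finger opening in m; "grasp_force": force on a finger pad.
Only numpy, scipy, OpenCV 4.12 (cv2) and the standard library are available. Lean on these libraries where they do the work, as an engineer would, in place of code of your own. Each camera call takes 0.05 s, during which the arm holds its last target. There are 200 camera calls.

### The job

Let exactly one jar out of the star-wheel jar feeder: push the stop lever fully open with a fingertip, clear of the outfeed lane, and only then push on a spoke to turn the wheel a quarter turn anticlockwise (seen from above), so that the first jar slides out into the outfeed lane and the second jar takes its place. The wheel moves the jars: do not touch or lift any jar in the feeder yourself, and leave the other things on the table alone.

Things in the scene. Friction and masses are not known exactly. Their poses are not given: they have to be found in the camera images.
- feeder: Fixed feeder: 300 x 425 mm steel deck, its top 14 mm up. Origin on the wheel's upright axis at table height; z up, -x nearest the robot. Deck: x -150 to 150, y -280 to 145 mm. Lanes along y at y < 0: infeed centre line x = 90, outfeed x = -90 mm. Jars go in at the back, round by +y, out at the front towards -y. Guide bars and posts reach 77 mm up.
- star_wheel (a joint): Turn of the star wheel about its upright axis, rad, positive anticlockwise seen from above; within 0.03 of 0 at the start; a quarter turn is 1.57. Stiff (0.2 N m, more while it pushes a jar), stays where it is left. White plastic, 196 mm across, four pockets at radius 90 mm. The spoked turning handle above it turns with it.
- wheel_hub (a point): Centre of the turning handle, on the wheel's axis, 160 mm up (the hub, 46 mm across, reaches 183 mm). Four level spokes, at 10, 100, 190 and 280 degrees from the feeder's x axis when the joint is 0, centre line 160 mm up: a steel rod 12 mm thick, then a black grip 19 mm thick from 58 to 116 mm from the axis. Jar lids under the spokes are 113 mm up.
- spoke_grip (a point): Point on the centre line of one spoke's black grip, 85 mm from the wheel's axis, 160 mm above the table: the spoke that points roughly along the feeder's +y at the start (100 degrees from its x axis). It turns with the wheel.
- stop_lever (a joint): Angle of the stop lever about its upright pivot, rad: 0 (start, or up to 0.1) lies across the outfeed lane, where the jar would be stopped by its nose; grows clockwise seen from above to 0.60 at its stop, where it lies clear of the lane. It stays where it is left (friction about 0.12 N m).
- lever_grip (a point): Centre of the lever's upright black grip, 20 mm thick, from 106 to 168 mm above the table (this point is at 140 mm), 100 mm from the pivot. The lever itself is a flat bar at 77 to 85 mm; its nose is 186 mm from the pivot. To open, the grip is pushed away from the outfeed lane, towards the feeder's middle (mostly +x of the feeder, some +y).
- lever_pivot (a point): The pivot of the stop lever on its fixed post, 85 mm above the table.
- first_jar_mid (a point): Centre (half-way up) of the first jar, 69 mm across and 99 mm high, about 0.2 kg, standing on the deck in the front pocket at +y (feeder x -74, y 52 mm). After the quarter turn it stands in the outfeed lane at about feeder x -90, y -80 mm.
- second_jar_mid (a point): Centre of the second jar, alike, in the pocket behind (feeder x 52, y 74 mm at the start; x -74, y 52 mm after the quarter turn).
- waiting_jar_mid (a point): Centre of a third jar, alike, waiting in the infeed lane (feeder x 90, y -215 mm); it stays there.
- packed_jar_1: A gold-lidded jar on the table to the right, 70 mm across, 99 mm high; origin under its centre. Stays.
- packed_jar_2: A second gold-lidded jar on the table to the right. Stays.
- spare_lid_1: A jar lid, 69 mm across, 14 mm high, on the table to the left. Stays.
- spare_lid_2: A second jar lid on the table to the left. Stays.
- tape: A roll of brown tape, 110 mm across, 48 mm high, on the table to the left. Stays.
Not all that is in view belongs to the job. What is shaped like the part that bears second_jar_mid but blue is not meant.

How it is judged (in metres and radians):
On the way, in this order (a step that is already met when the one before it is completed fails the run):
1. the stop lever is swung fully open before the wheel is turned (value of joint stop_lever above 0.4 rad and value of joint star_wheel below 0.15 rad), for 0.1 s.
2. the wheel has been turned a quarter turn on and the first jar has come out into the outfeed lane (value of joint star_wheel above 1.45 rad and y of first_jar_mid in the frame of feeder below -0.062 m), for 0.1 s.
At the end, for the whole second after the job is handed in: Stop lever open (joint over 0.4); wheel at rest a quarter turn on (joint 1.43 to 1.75); first jar upright on the deck in the outfeed lane (feeder y -160 to -62, x -105 to -75 mm); second jar upright where the first one stood (feeder y over 20, x under -50 mm) (value of joint star_wheel between 1.43 and 1.75 rad and value of joint stop_lever above 0.4 rad and y of first_jar_mid in the frame of feeder between -0.16 and -0.062 m and x of first_jar_mid in the frame of feeder between -0.105 and -0.075 m and y of second_jar_mid in the frame of feeder above 0.02 m and x of second_jar_mid in the frame of feeder below -0.05 m and angle between each of first_jar_mid, second_jar_mid's own z axis and vertical below 0.1 rad and height (world z) of each of first_jar_mid, second_jar_mid below 0.07 m and velocity of joint star_wheel between -0.05 and 0.05 rad/s); the robot touches nothing.
It fails at once if the robot touched a jar of the feeder (contact force between any of the arm, the fingers and first_jar above 1 N or contact force between any of the arm, the fingers and second_jar above 1 N or contact force between any of the arm, the fingers and waiting_jar above 1 N).
It fails at once if a jar was lifted off the deck (height (world z) of any of first_jar_mid, second_jar_mid, waiting_jar_mid above 0.08 m).
It fails at once if another jar was let out, or pushed back out of the wheel (y of second_jar_mid in the frame of feeder below 0 m or distance of waiting_jar_mid from where it was at the start of the episode above 0.02 m).
It fails at once if other things on the table were disturbed (distance of any of packed_jar_1, packed_jar_2, spare_lid_1, spare_lid_2, tape from where it was at the start of the episode above 0.02 m).
It also fails if it takes over 48 s, if anything falls off the work surface, if the arm or the gripper's body presses on something with over 40 N, if the wrist force passes 120 N, or if a joint passes its speed limit or range.

## Working session

There is one attempt and no reset: what is moved stays moved. The work goes in short steps, Python scripts to look and compute and a tool call to move; the robot and the scene stay as the last step left them, time stands still between calls to the robot, and variables do not carry over. Pictures are saved under pics/ and viewed, at most 10 in all, crops included, and the job is handed in when it is done.

Besides the shell and the picture viewer there is one more tool, called as a command line: name --argument value ..., lists and objects as JSON in quotes. servo_tool: Moves the arm, as the interface text tells. Its arguments: {"type":"object","properties":{"moves":{"type":"array"},"force":{"type":"number"}},"required":["moves"]}

```bash
mkdir -p pics; cat > h.py <<'E'
import numpy as np, cv2
from workcell import *
def w(cam,p):
    c=calibration(cam); return np.array(c["R"]).T@(np.array(p)-np.array(c["t"]))
E
python3 - <<'E'
from h import *
for cam in ["top","side"]:
    im,d=camera(cam); cv2.imwrite(f"pics/{cam}1.png",im[:,:,::-1])
    for n in ["feeder","wheel_hub","spoke_grip","lever_grip","lever_pivot","first_jar_mid","second_jar_mid","waiting_jar_mid","packed_jar_1","tape","spare_lid_1"]:
        print(cam,n,[(round(r["score"],2),w(cam,r["xyz"]).round(3).tolist()) for r in mark_of(n,cam)[:4]])
o=get_obs();print(o["time"],o["ee_pos"],o["tcp_rot"],o["opening"],grasp_offset)
E
```

```text
top feeder [(0.65, [0.591, -0.086, 0.001])]
top wheel_hub [(0.81, [0.589, -0.093, 0.161])]
top spoke_grip [(0.9, [0.577, -0.009, 0.157])]
top lever_grip [(0.72, [0.507, -0.237, 0.137])]
top lever_pivot [(0.68, [0.551, -0.329, 0.085]), (0.26, [0.524, 0.353, -0.0])]
top first_jar_mid [(0.42, [0.59, -0.092, 0.161]), (0.23, [0.549, -0.326, 0.085])]
top second_jar_mid [(0.76, [0.677, 0.133, 0.052]), (0.69, [0.529, 0.145, 0.05]), (0.52, [0.647, -0.019, 0.066])]
top waiting_jar_mid [(0.89, [0.664, -0.305, 0.069])]
top packed_jar_1 [(0.79, [0.317, -0.41, -0.0]), (0.69, [0.412, -0.469, 0.0])]
top tape [(0.81, [0.523, 0.351, -0.001])]
top spare_lid_1 [(0.72, [0.379, 0.432, 0.003]), (0.67, [0.348, 0.309, 0.004]), (0.43, [0.525, -0.034, 0.065])]
side feeder [(0.59, [0.59, -0.091, 0.004])]
side wheel_hub [(0.95, [0.591, -0.095, 0.164])]
side spoke_grip [(0.81, [0.582, -0.006, 0.163]), (0.51, [0.315, -0.415, 0.001])]
side lever_grip [(0.69, [0.594, -0.094, 0.164]), (0.55, [0.507, -0.238, 0.138])]
side lever_pivot [(0.64, [0.548, -0.333, 0.088])]
side first_jar_mid [(0.89, [0.522, -0.034, 0.066])]
side second_jar_mid [(0.97, [0.845, -0.079, 0.052]), (0.83, [0.642, -0.026, 0.064]), (0.83, [0.681, 0.135, 0.049]), (0.65, [0.53, 0.142, 0.045])]
side waiting_jar_mid [(0.62, [0.663, -0.308, 0.066])]
side packed_jar_1 [(0.86, [0.31, -0.413, 0.004]), (0.58, [0.412, -0.472, 0.003])]
side tape [(0.98, [0.517, 0.347, 0.001])]
side spare_lid_1 [(0.75, [0.379, 0.43, -0.004]), (0.65, [0.344, 0.308, 0.001])]
1.2 [ 0.16029767 -0.52609934  0.2312606 ] [-1.79996471e+02  1.17904338e-03  1.69465947e+01] 0.08506943393139307 0.0187
```

View pics/top1.png

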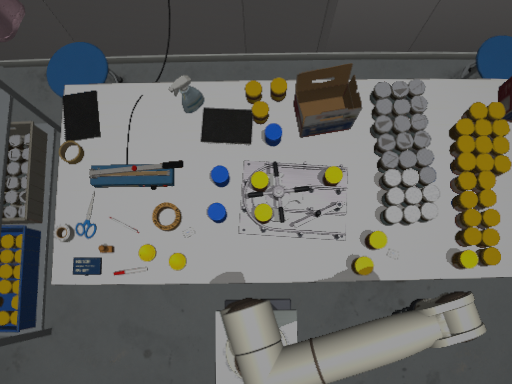

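View pics/side1.png

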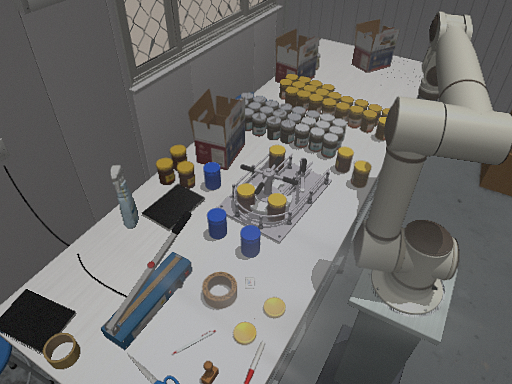

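servo_tool --moves '[[[0,0,5.2],[0,0,0],0],[[0,0,5.2],[0,0,0],0],[[0,0,0],[0.0325,-0.0246,0],0],[[0,0,0],[0.0325,-0.0246,0],0],[[0,0,0],[0.0325,-0.0246,0],0],[[0,0,0],[0.0325,-0.0246,0],0],[[0,0,0],[0.0325,-0.0246,0],0],[[0,0,0],[0.0325,-0.0246,0],0],[[0,0,0],[0.0325,-0.0246,0],0],[[0,0,0],[0.0325,-0.0246,0],0],[[0,0,0],[0.0325,-0.0246,0],0],[[0,0,0],[0.0325,-0.0246,0],0]]'

```text
time: 2.4
ee_pos: [0.4562, -0.2433, 0.2314]
tcp_rot: [180.0, -0.0, 6.6]
wrist_force: [-0.1, -1.0, -0.2]
opening: 0.0003
grasp_force: 0.0
```

servo_tool --moves '[[[0,0,0],[0,0,0],0],[[0,0,0],[0,0,0],0],[[0,0,0],[0,0,0],0]]'

```text
time: 2.7
ee_pos: [0.4547, -0.2451, 0.2313]
tcp_rot: [180.0, 0.0, 6.5]
wrist_force: [-0.2, -0.6, -0.8]
opening: -0.0002
grasp_force: 0.0
```

servo_tool --moves '[[[0,0,0],[0,0,0.03],0],[[0,0,0],[0,0,0.03],0],[[0,0,0],[0,0,0.03],0],[[0,0,0],[0,0,0.016],0],[[0,0,0],[0.01,0,0],0],[[0,0,0],[0.01,0,0],0],[[0,0,0],[0.006,0,0],0],[[0,0,0],[0.006,0,0],0],[[0,0,0],[0.006,0,0],0],[[0,0,0],[0.006,0,0],0],[[0,0,0],[0.006,0,0],0],[[0,0,0],[0.006,0,0],0]]'

```text
time: 3.9
ee_pos: [0.5112, -0.2381, 0.1253]
tcp_rot: [-180.0, 0.0, 6.6]
wrist_force: [-1.6, 0.6, 0.2]
opening: 0.0001
grasp_force: 0.9
```

servo_tool --moves '[[[0,0,0],[0.005,0,0],0],[[0,0,0],[0.005,0,0],0],[[0,0,0],[0.004,0,0],0],[[0,0,0],[0.004,0,0],0],[[0,0,0],[0.003,0,0],0],[[0,0,0],[0.003,0,0],0],[[0,0,0],[0,0,0],0]]'

```text
time: 4.6
ee_pos: [0.5351, -0.2356, 0.1253]
tcp_rot: [180.0, -0.0, 6.6]
wrist_force: [0.2, 0.5, 0.3]
opening: -0.0
grasp_force: 0.0
```

servo_tool --moves '[[[0,0,0],[0.003,0,0],0],[[0,0,0],[0.003,0,0],0],[[0,0,0],[0,0,0],0]]'

```text
time: 4.9
ee_pos: [0.541, -0.2348, 0.1253]
tcp_rot: [180.0, -0.0, 6.6]
wrist_force: [0.8, -0.7, -0.6]
opening: -0.0001
grasp_force: 0.0
```

```bash
python3 - <<'E'
from h import *
for cam in ["top","side"]:
    im,d=camera(cam)
    cv2.imwrite(f"pics/{cam}2.png",cv2.resize(im[140:260,215:375] if cam=="top" else im[110:270,190:380],None,fx=4,fy=3.5,interpolation=2)[:560,:,::-1])
    for n in ["lever_grip","spoke_grip"]:
        print(cam,n,[(round(r["score"],2),w(cam,r["xyz"]).round(3).tolist()) for r in mark_of(n,cam)[:4]])
E
```

```text
top lever_grip [(0.66, [0.589, -0.089, -0.0])]
top spoke_grip [(0.81, [0.577, -0.009, 0.158]), (0.24, [0.523, 0.354, -0.003]), (0.17, [0.548, -0.326, 0.082])]
side lever_grip [(0.6, [0.562, -0.231, 0.138])]
side spoke_grip [(0.6, [0.584, -0.007, 0.16])]
```

View pics/side2.png

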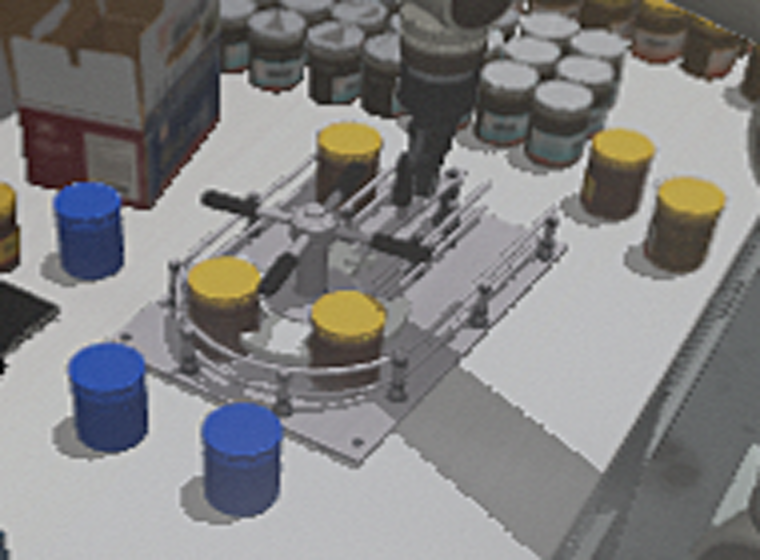

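servo_tool --moves '[[[0,0,0],[0.002,0,0],0],[[0,0,0],[0.001,0,0],0],[[0,0,0],[0,0,0],0]]'

```text
time: 5.5
ee_pos: [0.5437, -0.2345, 0.1253]
tcp_rot: [180.0, 0.0, 6.5]
wrist_force: [-0.6, -0.8, 0.5]
opening: 0.0002
grasp_force: 0.2
```

servo_tool --moves '[[[0,0,0],[-0.01,0,0],0],[[0,0,0],[-0.01,0,0],0],[[0,0,0],[0,0,-0.037],0],[[0,0,0],[0,0,-0.037],0],[[0,0,0],[0,0,-0.036],0],[[0,0,0],[0.0196,-0.0366,0],0],[[0,0,0],[0.0196,-0.0366,0],0],[[0,0,0],[0.0196,-0.0366,0],0],[[0,0,0],[0.0196,-0.0366,0],0],[[0,0,0],[0.0196,-0.0366,0],0],[[0,0,0],[0.0196,-0.0366,0],0],[[0,0,0],[0,0,0],0]]'

```text
time: 6.7
ee_pos: [0.6159, -0.0014, 0.2347]
tcp_rot: [-179.9, 0.0, 6.8]
wrist_force: [-0.6, -0.5, -0.8]
opening: 0.0001
grasp_force: 0.0
```

```bash
python3 - <<'E'
from h import *
o=get_obs();print(o["ee_pos"],o["tcp_rot"],o["q"])
for cam in ["side","top"]:
    im,d=camera(cam)
    if cam=="top": cv2.imwrite("pics/top3.png",cv2.resize(im[140:260,215:375],None,fx=4,fy=4,interpolation=2)[:,:,::-1])
    for n in ["lever_grip","lever_pivot","spoke_grip"]:
        print(cam,n,[(round(r["score"],2),w(cam,r["xyz"]).round(3).tolist()) for r in mark_of(n,cam)[:3]])
E
```

```text
[ 0.61589729 -0.00137027  0.2347056 ] [-1.79938307e+02  1.65399354e-02  6.78451092e+00] [-1.54887614e-01  1.45028509e+01  2.13048455e+01  9.68258671e+01
  5.92428019e-02  1.73060598e+02]
side lever_grip [(0.78, [0.568, -0.23, 0.141])]
side lever_pivot [(0.57, [0.551, -0.333, 0.088])]
side spoke_grip [(0.75, [0.582, -0.01, 0.161]), (0.73, [0.309, -0.414, -0.001])]
top lever_grip [(0.66, [0.559, -0.229, 0.139])]
top lever_pivot [(0.85, [0.548, -0.325, 0.082])]
top spoke_grip [(0.72, [0.55, -0.327, 0.086])]
```

View pics/top3.png

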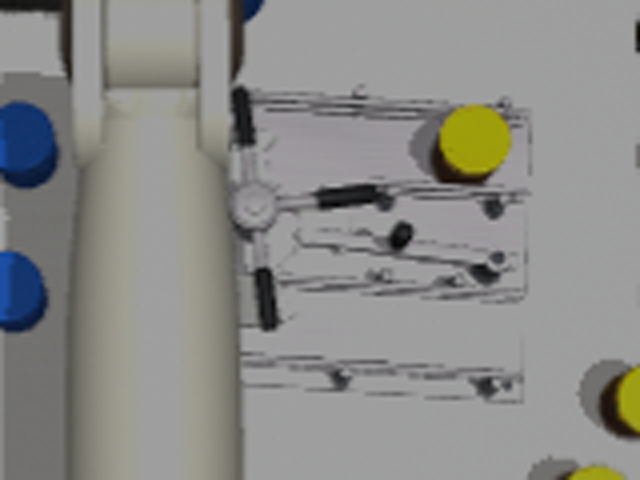

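servo_tool --moves '[[[0,0,0],[0,0,0.03],0],[[0,0,0],[0,0,0.03],0],[[0,0,0],[0,0,0.025],0],[[0,0,0],[0,0,0.013],0],[[0,0,0],[-0.005,0,0],0],[[0,0,0],[-0.005,0,0],0],[[0,0,0],[-0.003,0,0],0],[[0,0,0],[0,0,0],0]]'

```text
time: 7.9
ee_pos: [0.6028, -0.0068, 0.139]
tcp_rot: [180.0, -0.1, 6.5]
wrist_force: [0.7, -0.0, 0.3]
opening: 0.0002
grasp_force: 0.0
```

servo_tool --moves '[[[0,0,-3],[-0.0045,-0.001,0],0],[[0,0,-3],[-0.0045,-0.001,0],0],[[0,0,-3],[-0.0045,-0.001,0],0],[[0,0,-3],[-0.0045,-0.001,0],0],[[0,0,-3],[-0.0045,-0.001,0],0],[[0,0,-3],[-0.0045,-0.001,0],0],[[0,0,0],[0,0,0],0]]'

```text
time: 8.6
ee_pos: [0.5763, -0.0069, 0.1387]
tcp_rot: [180.0, -0.2, 24.7]
wrist_force: [3.8, 2.7, 0.3]
opening: -0.0001
grasp_force: 2.4
```

```bash
cat > st.py <<'E'
from h import *
o=get_obs();p=np.array(o["ee_pos"]);yaw=np.radians(o["tcp_rot"][2]);r=p[:2]-[.590,-.094]
x=np.array([np.cos(yaw),np.sin(yaw)]);y=np.array([x[1],-x[0]])
print("t",o["time"],"pos",p.round(4),"yaw",np.degrees(yaw),"hub in tool",(-r@x).round(4),(-r@y).round(4),"F",np.round(o["wrist_force"],1),o["torque"])
for cam in ["side","top"]:
    camera(cam)
    for n in ["spoke_grip","first_jar_mid","second_jar_mid"]:
        print(cam,n,[(round(r["score"],2),w(cam,r["xyz"]).round(3).tolist(),) for r in mark_of(n,cam)[:4]])
E
python3 st.py
```

```text
t 8.6 pos [ 0.5763 -0.0069  0.1387] yaw 24.679297244207667 hub in tool -0.0239 0.0849 F [3.8 2.7 0.3] [ 0.49960625 -0.76234548 -0.03513355]
side spoke_grip [(0.79, [0.559, -0.011, 0.16])]
side first_jar_mid [(0.86, [0.504, -0.057, 0.063])]
side second_jar_mid [(0.9, [0.626, -0.005, 0.065]), (0.88, [0.678, 0.137, 0.046]), (0.63, [0.846, -0.079, 0.05]), (0.62, [0.527, 0.14, 0.048])]
top spoke_grip []
top first_jar_mid [(0.46, [0.506, -0.053, 0.064]), (0.42, [0.589, -0.093, 0.164])]
top second_jar_mid [(0.9, [0.678, 0.131, 0.052]), (0.89, [0.844, -0.074, 0.051]), (0.71, [0.411, -0.468, 0.002]), (0.56, [0.528, 0.143, 0.05])]
```

servo_tool --moves '[[[0,0,-3],[-0.0045,-0.001,0],0],[[0,0,-3],[-0.0045,-0.001,0],0],[[0,0,-3],[-0.0045,-0.001,0],0],[[0,0,-3],[-0.0045,-0.001,0],0],[[0,0,-3],[-0.0045,-0.001,0],0],[[0,0,-3],[-0.0045,-0.001,0],0],[[0,0,-3],[-0.0045,-0.001,0],0],[[0,0,-3],[-0.0045,-0.001,0],0],[[0,0,-3],[-0.0045,-0.001,0],0],[[0,0,-3],[-0.0045,-0.001,0],0],[[0,0,0],[0,0,0],0]]'

```text
time: 10.1
ee_pos: [0.5343, -0.0265, 0.1385]
tcp_rot: [179.9, -0.1, 54.7]
wrist_force: [0.1, 4.3, 2.7]
opening: 0.0001
grasp_force: 1.9
```

```bash
python3 st.py
```

```text
t 10.1 pos [ 0.5343 -0.0265  0.1385] yaw 54.67375993375592 hub in tool -0.0229 0.0845 F [0.1 4.3 2.7] [ 0.72457853 -0.19651362 -0.01864647]
side spoke_grip [(0.83, [0.524, -0.042, 0.163]), (0.66, [0.412, -0.473, 0.003])]
side first_jar_mid [(0.96, [0.492, -0.105, 0.068])]
side second_jar_mid [(0.94, [0.679, 0.133, 0.049]), (0.89, [0.577, -0.002, 0.064]), (0.74, [0.53, 0.143, 0.049]), (0.71, [0.844, -0.079, 0.052])]
top spoke_grip [(0.24, [0.319, -0.409, -0.001])]
top first_jar_mid [(0.65, [0.587, -0.085, -0.001]), (0.5, [0.497, -0.102, 0.067])]
top second_jar_mid [(0.81, [0.845, -0.078, 0.053]), (0.69, [0.68, 0.132, 0.053]), (0.64, [0.531, 0.144, 0.047])]
```

servo_tool --moves '[[[0,0,-3],[-0.0045,-0.001,0],0],[[0,0,-3],[-0.0045,-0.001,0],0],[[0,0,-3],[-0.0045,-0.001,0],0],[[0,0,-3],[-0.0045,-0.001,0],0],[[0,0,-3],[-0.0045,-0.001,0],0],[[0,0,-3],[-0.0045,-0.001,0],0],[[0,0,-3],[-0.0045,-0.001,0],0],[[0,0,-3],[-0.0045,-0.001,0],0],[[0,0,-3],[-0.0045,-0.001,0],0],[[0,0,-3],[-0.0045,-0.001,0],0],[[0,0,-3],[-0.0045,-0.001,0],0],[[0,0,-3],[-0.0045,-0.001,0],0]]'

```text
time: 11.7
ee_pos: [0.5064, -0.0729, 0.1379]
tcp_rot: [179.9, -0.1, 90.7]
wrist_force: [4.7, 7.4, 3.3]
opening: 0.0002
grasp_force: 3.8
```

servo_tool --moves '[[[0,0,-2],[-0.003,-0.0007,0],0],[[0,0,-2],[-0.003,-0.0007,0],0],[[0,0,0],[0,0,0],0]]'

```text
time: 12.0
ee_pos: [0.5046, -0.0795, 0.1376]
tcp_rot: [180.0, -0.0, 94.6]
wrist_force: [2.2, 3.6, 1.5]
opening: -0.0
grasp_force: 1.7
```

```bash
python3 st.py
```

```text
t 12.0 pos [ 0.5046 -0.0795  0.1376] yaw 94.60033429593817 hub in tool -0.0213 0.084 F [2.2 3.6 1.5] [ 0.58492361 -0.34248427 -0.01150315]
side spoke_grip [(0.66, [0.507, -0.102, 0.162])]
side first_jar_mid [(0.63, [0.494, -0.171, 0.065])]
side second_jar_mid [(0.68, [0.677, 0.135, 0.049]), (0.64, [0.518, -0.033, 0.067]), (0.62, [0.533, 0.14, 0.047]), (0.61, [0.845, -0.079, 0.049])]
top spoke_grip [(0.34, [0.664, -0.304, 0.064])]
top first_jar_mid [(0.74, [0.499, -0.168, 0.065])]
top second_jar_mid [(0.79, [0.527, 0.146, 0.049]), (0.67, [0.678, 0.135, 0.051]), (0.57, [0.846, -0.077, 0.051]), (0.54, [0.521, -0.03, 0.068])]
```

servo_tool --moves '[[[0,0,-1.5],[-0.0022,-0.0005,0],0],[[0,0,-1],[-0.0015,-0.0003,0],0],[[0,0,0],[0,0,0],0],[[0,0,0],[0,0,0],0],[[0,0,0],[0.006,0,0],0],[[0,0,0],[0.01,0,0],0],[[0,0,0],[0,0,-0.03],0],[[0,0,0],[0,0,-0.04],0],[[0,0,0],[0,0,-0.04],0],[[0,0,0],[0,0,0],0]]'

```text
time: 13.4
ee_pos: [0.5029, -0.0671, 0.2526]
tcp_rot: [179.6, 0.1, 97.1]
wrist_force: [-0.2, -0.5, -0.6]
opening: 0.0001
grasp_force: 0.0
```

```bash
python3 st.py; python3 - <<'E'
from h import *
im,d=camera("side"); cv2.imwrite("pics/side4.png",cv2.resize(im[110:270,190:380],None,fx=4,fy=3.5,interpolation=2)[:,:,::-1])
print([(round(r["score"],2),w("side",r["xyz"]).round(3).tolist()) for n in ["lever_grip","wheel_hub","waiting_jar_mid"] for r in mark_of(n,"side")[:2]])
E
```

```text
t 13.4 pos [ 0.5029 -0.0671  0.2526] yaw 97.05228405580363 hub in tool -0.0373 0.0831 F [-0.2 -0.5 -0.6] [2.17625012e-02 2.82350036e-02 5.54215179e-05]
side spoke_grip [(0.96, [0.509, -0.104, 0.163])]
side first_jar_mid [(0.83, [0.494, -0.173, 0.066])]
side second_jar_mid [(0.88, [0.53, 0.142, 0.049]), (0.79, [0.68, 0.135, 0.05]), (0.69, [0.845, -0.082, 0.053]), (0.57, [0.515, -0.032, 0.065])]
top spoke_grip []
top first_jar_mid [(0.67, [0.498, -0.171, 0.062])]
top second_jar_mid [(0.71, [0.53, 0.147, 0.05]), (0.6, [0.679, 0.133, 0.052]), (0.56, [0.842, -0.076, 0.051])]
[(0.64, [0.567, -0.227, 0.136]), (0.24, [0.494, -0.172, 0.065]), (0.6, [0.588, -0.093, 0.164]), (0.36, [0.513, -0.031, 0.064]), (0.75, [0.66, -0.306, 0.065])]
```

View pics/side4.png

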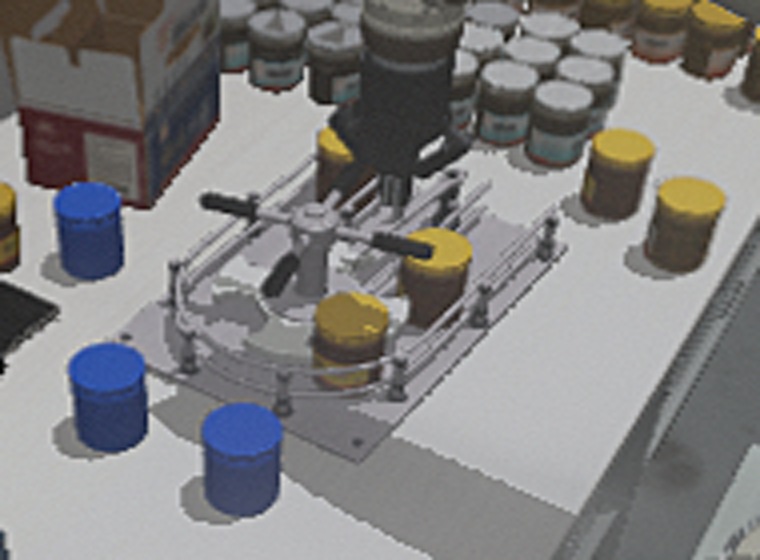

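```bash
python3 -c "
from workcell import *
print(job_done())"
```

```text
the job is handed in; nothing more can be done
None
```

The job is handed in: I swung the stop lever open to about 0.55–0.6 rad, then turned the wheel about 90°. The first jar now stands in the outfeed lane, the second is in its place, and the arm is clear; these are camera estimates, and no verdict came back.

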